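# Turn the desk organiser and take out the eraser

## Task

Turn the round desk organiser by its centre knob until the bay with the eraser stands squarely in the opening of the clear lid. Then take the eraser out from above and lay it flat on the blue notebook, wholly on the cover; set it down, do not drop it.

Things in the scene. Friction and masses are not known exactly. Their poses are not given: they have to be found in the camera images.
- eraser: White block eraser in a blue sleeve, 19 x 43 x 13 mm, flat in a bay, 60 to 85 degrees left or right of the opening at the start. Other bays hold a memory stick, sharpener, matchbox, tea light. Origin: centre of the underside; own y along the 43 mm (within 30 degrees of radial), z up.
- carousel: Wooden dish 256 mm across, five bays, turns easily 160 degrees either way, stays put. Origin on its axis at the dish underside, z up. Heights above it: bay floor 6, rim 18, bay walls (4 thick) 26 mm. Knob on the axis: steel bar 44 mm long (own x), 14 wide (own y: grip across), 56 to 86 mm above origin, on a 44 mm post. Things lie 88 mm from the axis.
- opening (a point): Middle of the lid's opening, at bay floor level, 88 mm from the carousel axis, on the robot's side. Fixed clear lid, 270 mm square, top 62 mm above the desk, corner screws to 66 mm; its 130 mm wide slot, open at the front, runs from here back to 45 mm behind the axis, so knob and front bay are free from above.
- notebook: Blue notebook lying flat, fixed, on the desk right of the organiser: 210 mm (own x) x 152 mm (own y); its cover is 10.5 mm above the desk, the wire spine along one side reaches 14 mm. Origin: centre of its underside.

How it is judged:
On the way, in this order (a step that is already met when the one before it is completed fails the run):
1. the carousel is turned so that the eraser, still lying untouched in its bay, is within 30 mm of the middle of the opening (horizontal distance between eraser and opening below 0.03 m and z of eraser in the frame of carousel below 0.01 m and contact force between eraser and the arm below 0.1 N and contact force between eraser and the fingers below 0.1 N), for 0.2 s.
2. the eraser, held by the gripper, is brought down onto the notebook (underside less than 18 mm above the cover) (contact force between eraser and the fingers above 0.3 N and z of eraser in the frame of notebook below 0.029 m and horizontal distance between eraser and notebook below 0.115 m), for 0.04 s.
At the end, for the whole second after the job is handed in: The eraser lies flat (within 10 degrees) and at rest on the notebook's cover, its centre within 90 mm of the notebook's centre along its length and 62 mm across, released (x of eraser in the frame of notebook between -0.09 and 0.09 m and y of eraser in the frame of notebook between -0.062 and 0.062 m and z of eraser in the frame of notebook between 0.006 and 0.018 m and angle between eraser's own z axis and vertical below 0.17 rad and linear speed of eraser below 0.02 m/s); the robot touches nothing.
It also fails if it takes over 54 s, if anything falls off the work surface, if the arm or the gripper's body presses on something with over 40 N, if the wrist force passes 120 N, or if a joint passes its speed limit or range.

## Robot

A 6-joint arm with a two-finger parallel gripper is mounted at the origin on a cart in front of the work surface, level with it; the furniture and walls round the work are solid. World frame = base frame: x ahead of the robot, y to its left, z up, the work surface at z = 0. Lengths are in m, angles in rad, forces in N, time in s.
With the tool pointing down it reaches from about 0.35 to 0.85 m from the base axis. Payload 8.1 kg.
Tool frame: the origin (TCP) lies between the finger pads; the fingertips stand 11 mm ahead of it and the grasp point (between the pads) lies 8 mm behind it (tips_ahead is the z of the fingertips in the tool frame, in m); z points along the fingers, y is the line along which they close (so a half turn about z gives the same grasp; the last joint's range is limited). The gripper opens to 93 mm and grips with 3 to 60 N. Pads are 15 mm wide; open, the fingers measure 128 mm over their backs; the gripper's body (75 mm by 188 mm) begins 65 mm behind the grasp point.
Start: joints at [-1.185, 0.13, 1.488, -0, 1.523, -0.085], TCP at [0.272, -0.535, 0.23] pointing down, gripper open.
Joint ranges: [-2.96, 2.96], [-0.89, 2.26], [0.02, 2.5], [-1.34, 4.48], [0, 2.73], [-2.66, 2.66]. Speed limits (rad/s): [2.39, 2.39, 2.79, 3.14, 3.14, 3.14].

## Interface

Orientations are given as a rotation vector (axis times angle).
In Python, from plant import read_state, read_camera, close_job, tips_ahead gives the robot as it stands. The module is installed in compiled form; this text tells all that it offers.
- The arm moves only by the tool move_arm, never from a script. Its argument "plan" is a list of rows, each a list of 7 numbers: the turn, a rotation vector about the tool's x, y, z in units of 6 degrees (1.0 is 6 degrees), then the shift along the tool's x, y, z in units of 25 mm (1.0 is 25 mm), then the finger opening in mm, from 0 to 93. A call has exactly 10 rows; each row shifts and turns the commanded pose from where the row before left it, along the tool's axes as they then stand; what a row does not reach is not made up. A row lasts 1/10 s, in which the tool goes at most 50 mm and 8.59 degrees, less where a joint would pass 70% of its speed; a pose out of reach is approached as far as the arm can. A call is refused whole if a number of a shift passes 1 or a number of a turn 1, either way. A call with a gripper value outside its range is refused whole. The fingers move at their own pace and stop on an object; "force" is the grip in N (left out, the last holds). Time passes only in rows, so rows that do not move let the fingers close, or fill a call up. It gives the time, the measured TCP pose, the force, the opening and the grip force at its end, in the units of the state.
- read_state(): the state, without advancing time (a new reading comes with each control period).
- read_camera(name): name is "scene" or "top" or "wrist"; returns a dict with "frame" (420x560x3 uint8, red, green, blue), "z_map" (420x560 float32, m along the optical axis (not along the pixel's ray), 0 where there is no reading), "fx", "fy", "cx", "cy" (pixels), "rvec" (rotation vector, rad) and "tvec" (3), from world to camera coordinates, as OpenCV has them. Camera axes: x right, y down, z forward; pixel columns grow to the right and rows downward; lengths in m; the calibration is good to about 2 mm. The wrist camera is an equidistant fisheye: a pixel r from the principal point sees the ray r / f radians off the axis. A picture is of the moment at which its call begins.
- close_job(): hands the job in; it is judged then, once.
The state is a dict: "t": time; "q": joint angles; "dq": joint speeds; "joint_torque": joint torques, N m; "tool_pos": TCP position; "orientation": TCP orientation; "force": force on the tool from outside, world axes, zero at the start; "wrist_torque": the same for the moment, N m; "opening": finger opening in m; "gripper_force": force on a finger pad.
Only numpy, scipy, OpenCV 4.12 (cv2) and the standard library are available. Lean on these libraries where they do the work, as an engineer would, in place of code of your own. Each camera call takes 0.05 s, during which the arm holds its last target. There are 200 camera calls.

## Working session

There is one attempt and no reset: what is moved stays moved. The work goes in short steps, Python scripts to look and compute and a tool call to move; the robot and the scene stay as the last step left them, time stands still between calls to the robot, and variables do not carry over. Pictures are saved under pics/ and viewed, at most 10 in all, crops included, and the job is handed in when it is done.

Besides the shell and the picture viewer there is one more tool, called after "Request:" in YAML: its name, and indented under it one key for each argument. move_arm: Moves the arm, as the interface text tells. Its arguments: {"type":"object","properties":{"plan":{"type":"array","items":{"type":"array","items":{"type":"number"}}},"force":{"type":"number"}},"required":["plan"]}

```bash
mkdir -p pics; cat > h.py <<'E'
import numpy as np,cv2
from plant import *
from scipy.spatial.transform import Rotation as R
def cam(n,save=None):
    c=read_camera(n)
    if save: cv2.imwrite('pics/'+save,cv2.cvtColor(c['frame'],cv2.COLOR_RGB2BGR))
    return c
def cloud(c):  # pinhole world points HxWx3
    v,u=np.indices(c['z_map'].shape); z=c['z_map']
    p=np.stack([(u-c['cx'])/c['fx']*z,(v-c['cy'])/c['fy']*z,z],-1)
    return (p-np.ravel(c['tvec']))@R.from_rotvec(np.ravel(c['rvec'])).as_matrix()
E
python3 - <<'E'
from h import *
s=read_state();print(s['t'],s['tool_pos'],s['orientation'],R.from_rotvec(s['orientation']).as_matrix().round(3),tips_ahead)
c=cam('top','top.png');np.savez('top.npz',**c)
p=cloud(c);print(c['fx'],c['tvec'],c['rvec']);
for v in range(0,420,60):print([tuple(p[v,u].round(2)) for u in range(0,560,80)])
cam('scene','scene.png')
E
```

```text
0.0 [ 0.27197795 -0.53420701  0.22861227] [-3.05322971e+00 -7.32301507e-01  3.88840148e-04] [[ 0.891  0.454 -0.001]
 [ 0.454 -0.891  0.002]
 [ 0.    -0.002 -1.   ]] 0.011
378.9850352623772 [-0.06673472  0.53501305  0.86807073] [ 2.21793736 -2.15212015  0.1035559 ]
[(np.float64(0.87), np.float64(0.46), np.float64(0.26)), (np.float64(0.9), np.float64(0.35), np.float64(0.22)), (np.float64(0.94), np.float64(0.21), np.float64(0.17)), (np.float64(0.98), np.float64(0.05), np.float64(0.11)), (np.float64(1.03), np.float64(-0.13), np.float64(0.05)), (np.float64(1.09), np.float64(-0.35), np.float64(-0.04)), (np.float64(1.08), np.float64(-0.54), np.float64(-0.0))]
[(np.float64(0.84), np.float64(0.59), np.float64(0.08)), (np.float64(0.87), np.float64(0.45), np.float64(0.01)), (np.float64(0.85), np.float64(0.23), np.float64(0.08)), (np.float64(0.89), np.float64(0.06), np.float64(-0.0)), (np.float64(0.89), np.float64(-0.14), np.float64(0.02)), (np.float64(0.91), np.float64(-0.34), np.float64(0.0)), (np.float64(0.92), np.float64(-0.54), np.float64(-0.0))]
[(np.float64(0.78), np.float64(0.79), np.flo
[... 1236 characters left out ...]
at64(-0.78)), (np.float64(0.3), np.float64(0.23), np.float64(-0.0)), (np.float64(0.31), np.float64(0.04), np.float64(-0.0)), (np.float64(0.31), np.float64(-0.15), np.float64(0.0)), (np.float64(0.28), np.float64(-0.43), np.float64(-0.28)), (np.float64(0.28), np.float64(-0.68), np.float64(-0.27))]
[(np.float64(-0.1), np.float64(1.12), np.float64(-0.77)), (np.float64(-0.09), np.float64(0.78), np.float64(-0.77)), (np.float64(-0.09), np.float64(0.44), np.float64(-0.78)), (np.float64(0.11), np.float64(0.05), np.float64(-0.19)), (np.float64(-0.07), np.float64(-0.25), np.float64(-0.77)), (np.float64(0.1), np.float64(-0.43), np.float64(-0.28)), (np.float64(0.1), np.float64(-0.68), np.float64(-0.27))]
```

View pics/top.png

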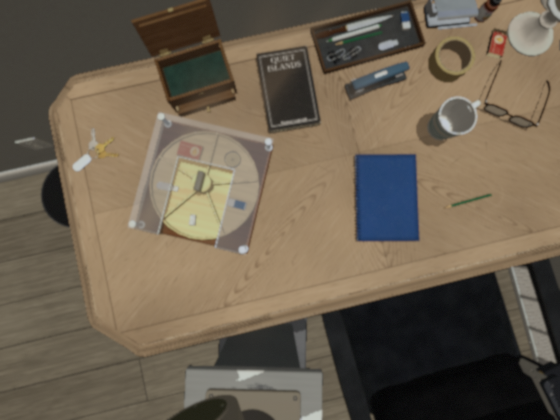

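View pics/scene.png

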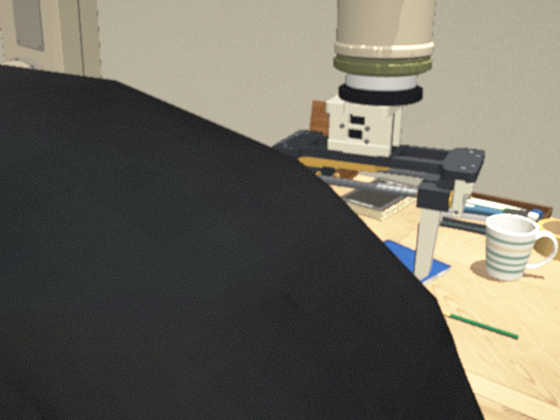

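The top view shows the organiser with its knob near (204,181) and its screws near (163,118), (268,145), (133,224) and (243,249). The notebook is at (387,197). I'll zoom in on the organiser to tell the items apart.

```bash
python3 - <<'E'
from h import *
c=dict(np.load('top.npz'));p=cloud(c)
f=c['frame'][105:260,120:280,::-1]
cv2.imwrite('pics/z.png',cv2.resize(f,None,fx=4.5,fy=3.8,interpolation=cv2.INTER_CUBIC))
def P(u,v,z):
    Rm=R.from_rotvec(c['rvec'].ravel()).as_matrix();d=Rm.T@[(u-c['cx'])/c['fx'],(v-c['cy'])/c['fy'],1];o=-Rm.T@c['tvec'].ravel()
    return (o+d*(z-o[2])/d[2]).round(4)
S=[P(u,v,.066) for u,v in [(163,118),(268,145),(243,249),(133,224)]];print(S,np.mean(S,0))
h=p[...,2]
reg=(np.indices(h.shape)[0]>160)&(np.indices(h.shape)[0]<205)&(np.indices(h.shape)[1]>180)&(np.indices(h.shape)[1]<225)
m=reg&(h>.076);print(m.sum(),p[m].mean(0));pt=p[m][:,:2].astype(np.float32);print(cv2.minAreaRect(pt*1000),np.argwhere(m).mean(0))
hsv=cv2.cvtColor(c['frame'],cv2.COLOR_RGB2HSV)
b=(hsv[...,0]>100)&(hsv[...,0]<130)&(hsv[...,1]>150)
b[:140]=0;b[250:]=0;b[:,:340]=0;b[:,425:]=0
print('nb',cv2.minAreaRect(p[b][:,:2].astype(np.float32)*1000),p[b].mean(0),np.percentile(h[b],[5,50,95]))
E
```

```text
[array([0.721 , 0.2223, 0.066 ]), array([ 0.6666, -0.0176,  0.066 ]), array([0.4313, 0.0301, 0.066 ]), array([0.4792, 0.2752, 0.066 ])] [0.574525 0.1275   0.066   ]
172 [0.57143516 0.12211137 0.12661013]
((516.6396484375, 56.99959182739258), (218.46871948242188, 41.803855895996094), 50.574378967285156) [181.20348837 198.80232558]
nb ((559.392333984375, -205.2512664794922), (199.96043395996094, 335.942138671875), 2.07838773727417) [ 0.56083973 -0.30324922  0.01444901] [0.00877116 0.0114109  0.01398093]
```

View pics/z.png

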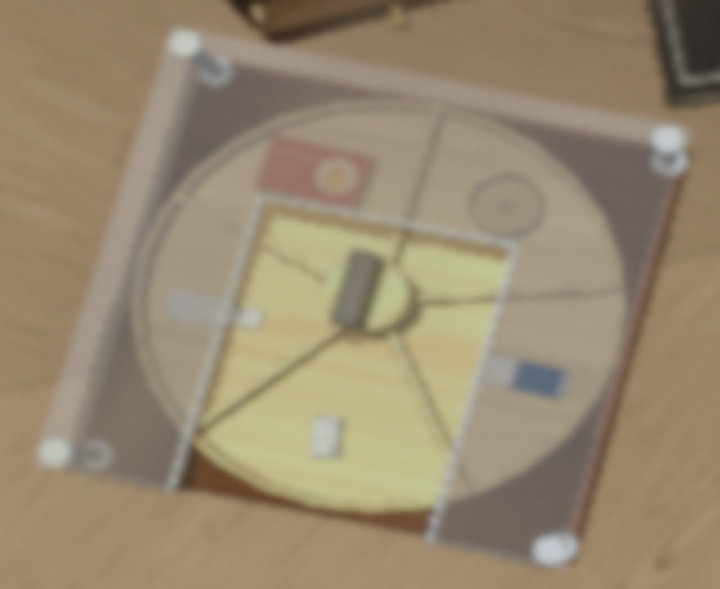

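The zoomed crop shows the eraser (blue sleeve with a white end) at zoom (528,377), on the right of the opening. The knob is at (357,290) and the sharpener is in the front bay.

```bash
python3 - <<'E'
from h import *
c=dict(np.load('top.npz'));p=cloud(c);h=p[...,2]
Rm=R.from_rotvec(c['rvec'].ravel()).as_matrix();o=-Rm.T@c['tvec'].ravel()
def P(u,v,z):
    d=Rm.T@[(u-c['cx'])/c['fx'],(v-c['cy'])/c['fy'],1];return o+d*(z-o[2])/d[2]
Z=lambda a,b,z:P(120+a/4.5,105+b/3.8,z)
print('knob',Z(357,290,.088),'dir',Z(350,250,.088)-Z(333,325,.088))
print('h knob',h[176:187,194:205].round(3))
print('floor',h[210:216,205:212].round(3), 'lid',h[195:199,145:150].round(3))
a=np.array([.5745,.1275]);e=Z(528,377,.015)[:2]-a
d=np.array([-.978,.208]);print('er',Z(528,377,.015),np.linalg.norm(e),np.degrees(np.arctan2(e[1],e[0])-np.arctan2(d[1],d[0])))
print('er axis',Z(490,370,.018)-Z(568,382,.018))
print('notebook corners',[P(u,v,.0105) for u,v in [(358,155),(416,155),(418,240),(357,240)]])
E
```

```text
knob [0.57595887 0.12882522 0.088     ] dir [ 0.04362023 -0.00613306  0.        ]
h knob [[0.063 0.068 0.092 0.096 0.096 0.097 0.096 0.097 0.095 0.09  0.082]
 [0.066 0.068 0.096 0.097 0.098 0.097 0.097 0.093 0.093 0.088 0.078]
 [0.066 0.064 0.094 0.096 0.097 0.098 0.097 0.097 0.093 0.083 0.074]
 [0.067 0.065 0.097 0.095 0.094 0.095 0.095 0.097 0.092 0.081 0.071]
 [0.066 0.098 0.098 0.093 0.097 0.098 0.093 0.096 0.089 0.079 0.066]
 [0.067 0.094 0.094 0.098 0.098 0.096 0.097 0.094 0.084 0.076 0.066]
 [0.065 0.097 0.096 0.096 0.095 0.096 0.097 0.093 0.083 0.072 0.068]
 [0.092 0.096 0.096 0.095 0.095 0.097 0.097 0.09  0.078 0.069 0.068]
 [0.095 0.096 0.094 0.095 0.097 0.096 0.094 0.088 0.08  0.064 0.065]
 [0.095 0.096 0.099 0.097 0.094 0.095 0.093 0.085 0.075 0.068 0.068]
 [0.095 0.095 0.096 0.096 0.097 0.094 0.094 0.083 0.07  0.067 0.065]]
floor [[0.018 0.018 0.015 0.016 0.016 0.016 0.014]
 [0.017 0.017 0.016 0.016 0.019 0.014 0.017]
 [0.014 0.014 0.016 0.018 0.015 0.014 0.019]
 [0.016 0.016 0.014 0.016 0.017 0.017 0.015]
 [0.021 0.015 0.014 0.015 0.017 0.013 0.017]
 [0.015 0.014 0.017 0.019 0.013 0.014 0.014]] lid [[0.062 0.061 0.061 0.063 0.062]
 [0.061 0.061 0.061 0.061 0.064]
 [0.062 0.062 0.061 0.061 0.062]
 [0.06  0.062 0.062 0.057 0.062]]
er [0.53421796 0.0517114  0.015     ] 0.0858286323933783 -285.98416897046513
er axis [0.00621388 0.04108184 0.        ]
notebook corners [array([ 0.66259712, -0.2338921 ,  0.0105    ]), array([ 0.66716709, -0.37452926,  0.0105    ]), array([ 0.46250357, -0.37932556,  0.0105    ]), array([ 0.45823424, -0.23412544,  0.0105    ])]
```

Request:
move_arm:
  plan:
    - [0, 0, 0, 0.6, -0.47, 0, 60]
    - [0, 0, 0, 1, -0.79, 0, 60]
    - [0, 0, 0, 1, -0.79, 0, 60]
    - [0, 0, 0, 1, -0.79, 0, 60]
    - [0, 0, 0, 1, -0.79, 0, 60]
    - [0, 0, 0, 1, -0.79, 0, 60]
    - [0, 0, 0, 1, -0.79, 0, 60]
    - [0, 0, 0, 1, -0.79, 0, 60]
    - [0, 0, 0, 1, -0.79, 0, 60]
    - [0, 0, 0, 1, -0.79, 0, 60]

```text
t: 1.1
tool_pos: [0.4002, -0.2556, 0.2293]
orientation: [-3.055, -0.732, 0.001]
force: [0.1, -0.3, -0.1]
opening: 0.0606
gripper_force: 0.0
```

Request:
move_arm:
  plan:
    - [0, 0, 0, 1, -0.79, 0, 60]
    - [0, 0, 0, 1, -0.79, 0, 60]
    - [0, 0, 0, 1, -0.79, 0, 60]
    - [0, 0, 0, 1, -0.79, 0, 60]
    - [0, 0, 0, 1, -0.79, 0, 60]
    - [0, 0, 0, 1, -0.79, 0, 60]
    - [0, 0, 0, 1, -0.79, 0, 60]
    - [0, 0, 0, 1, -0.79, 0, 60]
    - [0, 0, 0, 1, -0.79, 0, 60]
    - [0, 0, 0, 1, -0.79, 0, 60]

```text
t: 2.1
tool_pos: [0.5334, 0.0338, 0.2292]
orientation: [-3.055, -0.733, 0.001]
force: [-0.1, -0.2, 0.1]
opening: 0.0597
gripper_force: 0.0
```

Request:
move_arm:
  plan:
    - [0, 0, 0, 1, -0.79, 0, 60]
    - [0, 0, 0, 1, -0.79, 0, 60]
    - [0, 0, 0, 1, -0.79, 0, 60]
    - [0, 0, -1, 0, 0, 0, 60]
    - [0, 0, -1, 0, 0, 0, 60]
    - [0, 0, -1, 0, 0, 0, 60]
    - [0, 0, -1, 0, 0, 0, 60]
    - [0, 0, -1, 0, 0, 0, 60]
    - [0, 0, -1, 0, 0, 0, 60]
    - [0, 0, -1, 0, 0, 0, 60]

```text
t: 3.1
tool_pos: [0.573, 0.1192, 0.229]
orientation: [-2.585, -1.784, 0.001]
force: [-0.3, -0.9, 0.6]
opening: 0.0601
gripper_force: 0.0
```

Request:
move_arm:
  plan:
    - [0, 0, -1, 0, 0, 0, 60]
    - [0, 0, -1, 0, 0, 0, 60]
    - [0, 0, -1, 0, 0, 0, 60]
    - [0, 0, -1, 0, 0, 0, 60]
    - [0, 0, -1, 0, 0, 0, 60]
    - [0, 0, -1, 0, 0, 0, 60]
    - [0, 0, -1, 0, 0, 0, 60]
    - [0, 0, -1, 0, 0, 0, 60]
    - [0, 0, -1, 0, 0, 0, 60]
    - [0, 0, -1, 0, 0, 0, 60]

```text
t: 4.1
tool_pos: [0.573, 0.1192, 0.229]
orientation: [-1.347, -2.837, 0.001]
force: [0.4, 0.4, -0.2]
opening: 0.0598
gripper_force: 0.0
```

Request:
move_arm:
  plan:
    - [0, 0, -1, 0, 0, 0, 40]
    - [0, 0, -1, 0, 0, 0, 40]
    - [0, 0, -1, 0, 0, 0, 40]
    - [0, 0, -1, 0, 0, 0, 40]
    - [0, 0, -1, 0, 0, 0, 40]
    - [0, 0, -1, 0, 0, 0, 40]
    - [0, 0, -1, 0, 0, 0, 40]
    - [0, 0, 0, 0, 0, 0, 40]
    - [0, 0, 0, 0, 0, 0, 40]
    - [0, 0, 0, 0, 0, 0, 40]

```text
t: 5.1
tool_pos: [0.5732, 0.1193, 0.2294]
orientation: [-0.251, -3.131, 0.0]
force: [0.2, 0.5, 0.2]
opening: 0.04
gripper_force: 0.0
```

```bash
cat >> h.py <<'E'
def yaw(s):
    M=R.from_rotvec(s['orientation']).as_matrix();return np.degrees(np.arctan2(M[1,0],M[0,0]))
def wcloud(c):  # fisheye world points, z_map along axis
    v,u=np.indices(c['z_map'].shape);x=(u-c['cx'])/c['fx'];y=(v-c['cy'])/c['fy'];r=np.hypot(x,y)+1e-9
    t=np.tan(np.minimum(r,1.4))/r;z=c['z_map'];p=np.stack([x*t*z,y*t*z,z],-1)
    return (p-np.ravel(c['tvec']))@R.from_rotvec(np.ravel(c['rvec'])).as_matrix()
def togo(s,tgt):
    M=R.from_rotvec(s['orientation']).as_matrix();return (M.T@(np.array(tgt)-s['tool_pos'])/.025).round(2)
E
python3 - <<'E'
from h import *
s=read_state();print(s['t'],s['tool_pos'],yaw(s),s['q'],s['opening'])
c=cam('wrist','w1.png');p=wcloud(c)
m=(p[...,2]>.088)&(p[...,2]<.102)&(np.hypot(p[...,0]-.575,p[...,1]-.127)<.05)
q=p[m];print(m.sum(),q.mean(0),cv2.minAreaRect(q[:,:2].astype(np.float32)*1000))
_,sv,vt=np.linalg.svd(q[:,:2]-q[:,:2].mean(0),full_matrices=False);print(np.degrees(np.arctan2(vt[0,1],vt[0,0])))
E
```

```text
5.1 [0.57317037 0.11925434 0.22940097] 170.8350181827373 [ 1.17547469e-01  9.17795334e-02  1.53012148e+00  3.20127615e-05
  1.52012353e+00 -1.29329140e+00] 0.040026840184962345
701 [0.57607899 0.13071855 0.09547622] ((577.0187377929688, 130.73692321777344), (14.07013988494873, 43.392642974853516), 77.9042739868164)
-12.058429657761634
```

View pics/w1.png

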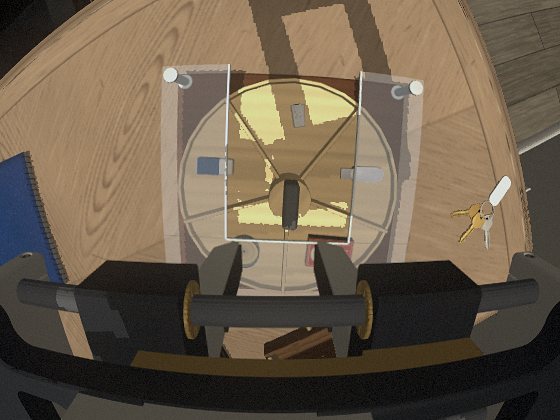

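The wrist view shows the knob at (290,205), the eraser at (214,166) and the slot edges at columns 228 and 357. The fingers are clear of everything.

```bash
cat >> h.py <<'E'
def wray(c,u,v,z):
    x=(u-c['cx'])/c['fx'];y=(v-c['cy'])/c['fy'];r=np.hypot(x,y);Rm=R.from_rotvec(np.ravel(c['rvec'])).as_matrix()
    d=Rm.T@np.array([x*np.sin(r)/r,y*np.sin(r)/r,np.cos(r)]);o=-Rm.T@np.ravel(c['tvec']);return o+d*(z-o[2])/d[2]
E
python3 - <<'E'
from h import *
s=read_state();c=cam('wrist')
print(togo(s,[.5765,.1307,.082]))
a=np.array([.5765,.1307])
e=wray(c,214.5,166,.029);S=[wray(c,u,v,.064)[:2] for u,v in [(170,74),(417,88)]]
L=[wray(c,u,v,.062)[:2] for u,v in [(228,240),(350,244),(228,65),(361,72)]];print(S,L)
d=(L[2]-L[0])+(L[3]-L[1]);f=e[:2]-a
g=np.array([-(S[1]-S[0])[1],(S[1]-S[0])[0]])
A=lambda v:np.degrees(np.arctan2(v[1],v[0]))
print(e,np.linalg.norm(f),A(f),A(d),A(g))
E
```

```text
[-0.06  0.47  5.9 ]
[array([0.42951352, 0.0327212 ]), array([0.48030508, 0.2797923 ])] [array([0.61094653, 0.05999024]), array([0.63638042, 0.18825195]), array([0.43334384, 0.09223658]), array([0.45925818, 0.22175017])]
[0.53428914 0.05457462 0.029     ] 0.08704499127782021 -119.00798544837791 169.49997243335469 168.38327821449124
```

Request:
move_arm:
  plan:
    - [0, 0, 0.47, 0, 0.47, 0, 40]
    - [0, 0, 0, -0.06, 0, 0.5, 40]
    - [0, 0, 0, 0, 0, 0.9, 40]
    - [0, 0, 0, 0, 0, 0.9, 40]
    - [0, 0, 0, 0, 0, 0.9, 40]
    - [0, 0, 0, 0, 0, 0.9, 40]
    - [0, 0, 0, 0, 0, 0.8, 40]
    - [0, 0, 0, 0, 0, 0.6, 40]
    - [0, 0, 0, 0, 0, 0.4, 40]
    - [0, 0, 0, 0, 0, 0, 40]

```text
t: 6.2
tool_pos: [0.5754, 0.1302, 0.0802]
orientation: [-0.324, -3.122, 0.001]
force: [-0.7, 0.1, 0.5]
opening: 0.0398
gripper_force: 0.0
```

Request:
move_arm:
  force: 15
  plan:
    - [0, 0, 0, 0, 0, 0, 5]
    - [0, 0, 0, 0, 0, 0, 5]
    - [0, 0, 0, 0, 0, 0, 5]
    - [0, 0, 0, 0, 0, 0, 5]
    - [0, 0, 0, 0, 0, 0, 5]
    - [0, 0, 0, 0, 0, 0, 5]
    - [0, 0, 0, 0, 0, 0, 5]
    - [0, 0, 0, 0, 0, 0, 5]
    - [0, 0, 0, 0, 0, 0, 5]
    - [0, 0, 0, 0, 0, 0, 5]

```text
t: 7.2
tool_pos: [0.5773, 0.1307, 0.0831]
orientation: [0.324, 3.123, 0.001]
force: [-0.9, -0.1, 6.7]
opening: 0.0139
gripper_force: 15.0
```

Request:
move_arm:
  plan:
    - [0, 0, 0.3, 0, 0, 0, 5]
    - [0, 0, 0.6, 0, 0, 0, 5]
    - [0, 0, 0.7, 0, 0, 0, 5]
    - [0, 0, 0.7, 0, 0, 0, 5]
    - [0, 0, 0.7, 0, 0, 0, 5]
    - [0, 0, 0.7, 0, 0, 0, 5]
    - [0, 0, 0.7, 0, 0, 0, 5]
    - [0, 0, 0.7, 0, 0, 0, 5]
    - [0, 0, 0.7, 0, 0, 0, 5]
    - [0, 0, 0.7, 0, 0, 0, 5]

```text
t: 8.2
tool_pos: [0.5775, 0.1311, 0.0831]
orientation: [1.352, 2.834, 0.003]
force: [1.9, 1.8, 4.8]
opening: 0.0139
gripper_force: 15.0
```

Request:
move_arm:
  plan:
    - [0, 0, 0.7, 0, 0, 0, 5]
    - [0, 0, 0.7, 0, 0, 0, 5]
    - [0, 0, 0.7, 0, 0, 0, 5]
    - [0, 0, 0.7, 0, 0, 0, 5]
    - [0, 0, 0.7, 0, 0, 0, 5]
    - [0, 0, 0.7, 0, 0, 0, 5]
    - [0, 0, 0.7, 0, 0, 0, 5]
    - [0, 0, 0.4, 0, 0, 0, 5]
    - [0, 0, 0.2, 0, 0, 0, 5]
    - [0, 0, 0, 0, 0, 0, 5]

```text
t: 9.2
tool_pos: [0.5779, 0.1313, 0.0831]
orientation: [2.099, 2.336, 0.005]
force: [4.4, 3.2, 2.8]
opening: 0.0138
gripper_force: 15.0
```

```bash
python3 - <<'E'
from h import *
s=read_state();print(s['t'],s['tool_pos'],yaw(s),s['q'],s['opening'],s['force'])
c=cam('top');cv2.imwrite('pics/z2.png',cv2.resize(c['frame'][100:260,120:280,::-1],None,fx=3.7,fy=3.7,interpolation=cv2.INTER_CUBIC))
E
```

```text
9.2 [0.57791426 0.131294   0.08308556] 96.11898881334416 [1.36402305e-01 2.22624662e-01 1.66027264e+00 8.32021690e-04
 1.25554288e+00 2.93504583e-02] 0.013846996953523353 [4.36188602 3.19075317 2.77563655]
```

View pics/z2.png

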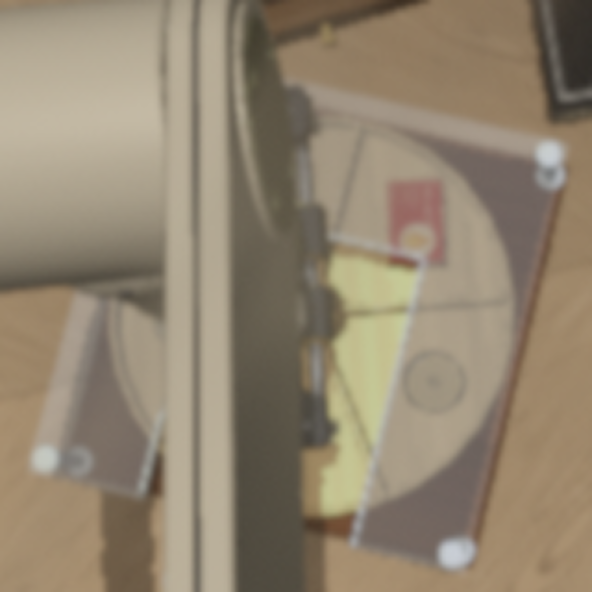

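The carousel has turned about 72°. The tea light is now at (434,381), and the arm hides the front bay. Next I release the knob, rise and look from above.

Request:
move_arm:
  plan:
    - [0, 0, 0, 0, 0, 0, 40]
    - [0, 0, 0, 0, 0, 0, 40]
    - [0, 0, 0, 0, 0, 0, 40]
    - [0, 0, 0, 0, 0, 0, 40]
    - [0, 0, 0, 0, 0, -0.5, 40]
    - [0, 0, 0, 0, 0, -0.9, 40]
    - [0, 0, 0, 0, 0, -0.9, 40]
    - [0, 0, 0, 0, 0, -0.9, 40]
    - [0, 0, -0.5, 0, 0, -0.9, 40]
    - [0, 0, -0.9, 0, 0, -0.9, 40]

```text
t: 10.25
tool_pos: [0.5767, 0.1305, 0.2092]
orientation: [1.919, 2.487, 0.001]
force: [-0.3, -0.3, -0.5]
opening: 0.04
gripper_force: 0.0
```

Request:
move_arm:
  plan:
    - [0, 0, -1, 0, 0, -0.5, 40]
    - [0, 0, -1, 0, 0, 0, 40]
    - [0, 0, -1, 0, 0, 0, 40]
    - [0, 0, -1, 0, 0, 0, 40]
    - [0, 0, -1, 0, 0, 0, 40]
    - [0, 0, -1, 0, 0, 0, 40]
    - [0, 0, -1, 0, 0, 0, 40]
    - [0, 0, -1, 0, 0, 0, 40]
    - [0, 0, -1, 0, 0, 0, 40]
    - [0, 0, -1, 0, 0, 0, 40]

```text
t: 11.25
tool_pos: [0.5767, 0.1305, 0.2208]
orientation: [0.415, 3.113, 0.0]
force: [-0.2, -0.5, 0.3]
opening: 0.0401
gripper_force: 0.0
```

Request:
move_arm:
  plan:
    - [0, 0, -1, 0, 0, 0, 40]
    - [0, 0, -1, 0, 0, 0, 40]
    - [0, 0, -1, 0, 0, 0, 40]
    - [0, 0, -0.9, 0, 0, 0, 40]
    - [0, 0, 0, 0.6, 0, 0, 40]
    - [0, 0, 0, 0.8, 0, 0, 40]
    - [0, 0, 0, 0.6, 0, 0, 40]
    - [0, 0, 0, 0, 0, 0, 40]
    - [0, 0, 0, 0, 0, 0, 40]
    - [0, 0, 0, 0, 0, 0, 40]

```text
t: 12.25
tool_pos: [0.5277, 0.1237, 0.2202]
orientation: [-0.218, 3.133, 0.0]
force: [-1.0, -0.1, -0.0]
opening: 0.04
gripper_force: 0.0
```

```bash
python3 - <<'E'
from h import *
s=read_state();print(s['t'],s['tool_pos'],yaw(s),s['q'],s['opening'],s['force'])
c=cam('wrist','w2.png');np.savez('w2.npz',**c)
hsv=cv2.cvtColor(c['frame'],cv2.COLOR_RGB2HSV);p=wcloud(c)
b=(hsv[...,0]>95)&(hsv[...,0]<130)&(hsv[...,1]>90)&(np.hypot(p[...,0]-.49,p[...,1]-.148)<.06);print(b.sum(),p[b].mean(0),cv2.minAreaRect(p[b][:,:2].astype(np.float32)*1000))
m=(p[...,2]>.024)&(p[...,2]<.034)&(np.hypot(p[...,0]-.49,p[...,1]-.148)<.035)
print(m.sum(),p[m].mean(0),cv2.minAreaRect(p[m][:,:2].astype(np.float32)*1000))
E
```

```text
12.25 [0.52773407 0.12368179 0.22017115] -172.04922846338084 [ 1.35610497e-01 -2.27456362e-02  1.66412806e+00 -2.35860510e-06
  1.49931692e+00 -1.57395280e+00] 0.03997893778788848 [-0.98694524 -0.13306033 -0.04501161]
557 [0.49814275 0.16579438 0.32917082] ((499.48968505859375, 148.45291137695312), (101.29686737060547, 56.004669189453125), 70.11417388916016)
698 [0.48914219 0.14752263 0.02806447] ((483.55078125, 147.82106018066406), (22.844545364379883, 56.71229553222656), 87.14826202392578)
```

View pics/w2.png

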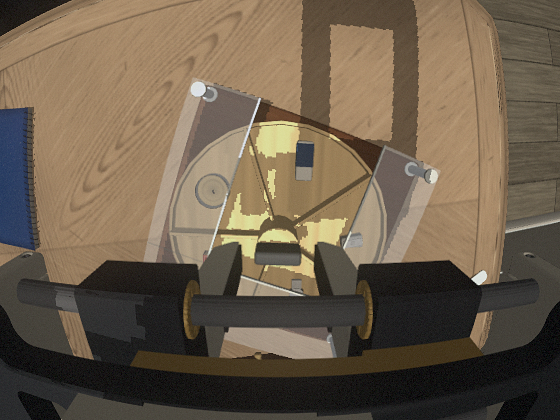

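The eraser is at (304,161) in the front bay, squarely in the opening. The walls on either side and the knob at (278,253) are clear.

```bash
python3 - <<'E'
from h import *
c=dict(np.load('w2.npz'));p=wcloud(c);s=read_state()
K=[wray(c,u,v,.029)[:2] for u,v in [(297,142),(314,142),(312,181),(295,180)]]
e=np.mean(K,0);d=(K[0]+K[1]-K[2]-K[3]);print(e,np.degrees(np.arctan2(d[1],d[0])),np.linalg.norm(d)/2)
m=np.zeros(p.shape[:2],bool);m[138:186,290:319]=1;m&=(p[...,2]>.0235)&(p[...,2]<.036)
r=cv2.minAreaRect(p[m][:,:2].astype(np.float32)*1000);print(m.sum(),p[m].mean(0),r)
q=p[m][:,:2]-p[m][:,:2].mean(0);vt=np.linalg.svd(q,full_matrices=False)[2];print(np.degrees(np.arctan2(vt[0,1],vt[0,0])))
print(np.percentile(p[m][:,2],[10,50,90]),togo(s,[*e,.031]),togo(s,[*p[m].mean(0)[:2],.031]))
E
```

```text
[0.49037857 0.14777578] -174.1768715482129 0.04166563336267293
688 [0.48965186 0.14737944 0.02806819] ((489.81787109375, 147.61619567871094), (42.983333587646484, 18.83296775817871), 5.547525405883789)
5.199223288141902
[0.02696411 0.02813228 0.02909831] [1.35 1.16 7.56] [1.38 1.15 7.56]
```

Request:
move_arm:
  plan:
    - [0, 0, 0, 0.7, 0.6, 0, 40]
    - [0, 0, 0, 0.67, 0.55, 0, 40]
    - [0, 0, 0.43, 0, 0, 0.5, 40]
    - [0, 0, 0, 0, 0, 0.8, 40]
    - [0, 0, 0, 0, 0, 0.8, 40]
    - [0, 0, 0, 0, 0, 0.8, 40]
    - [0, 0, 0, 0, 0, 0.8, 40]
    - [0, 0, 0, 0, 0, 0.8, 40]
    - [0, 0, 0, 0, 0, 0.8, 40]
    - [0, 0, 0, 0, 0, 0.7, 40]

```text
t: 13.3
tool_pos: [0.4893, 0.1473, 0.0685]
orientation: [0.147, -3.137, 0.0]
force: [-0.2, 0.2, -0.6]
opening: 0.0402
gripper_force: 0.0
```

Request:
move_arm:
  plan:
    - [0, 0, 0, 0, 0, 0.4, 40]
    - [0, 0, 0, 0, 0, 0.4, 40]
    - [0, 0, 0, 0, 0, 0.3, 40]
    - [0, 0, 0, 0, 0, 0.2, 40]
    - [0, 0, 0, 0, 0, 0.13, 40]
    - [0, 0, 0, 0, 0, 0, 40]
    - [0, 0, 0, 0, 0, 0, 40]
    - [0, 0, 0, 0, 0, 0, 40]
    - [0, 0, 0, 0, 0, 0, 40]
    - [0, 0, 0, 0, 0, 0, 40]

```text
t: 14.3
tool_pos: [0.4894, 0.1474, 0.0341]
orientation: [-0.147, 3.138, 0.0]
force: [0.2, -0.2, 0.1]
opening: 0.0401
gripper_force: 0.0
```

Request:
move_arm:
  force: 15
  plan:
    - [0, 0, 0, 0, 0, 0.1, 40]
    - [0, 0, 0, 0, 0, 0.08, 40]
    - [0, 0, 0, 0, 0, 0, 40]
    - [0, 0, 0, 0, 0, 0, 10]
    - [0, 0, 0, 0, 0, 0, 10]
    - [0, 0, 0, 0, 0, 0, 10]
    - [0, 0, 0, 0, 0, 0, 10]
    - [0, 0, 0, 0, 0, 0, 10]
    - [0, 0, 0, 0, 0, 0, 10]
    - [0, 0, 0, 0, 0, 0, 10]

```text
t: 15.3
tool_pos: [0.4893, 0.1474, 0.0295]
orientation: [-0.147, 3.138, 0.0]
force: [1.0, 1.4, -0.1]
opening: 0.0185
gripper_force: 15.0
```

Request:
move_arm:
  force: 20
  plan:
    - [0, 0, 0, 0, 0, -0.2, 10]
    - [0, 0, 0, 0, 0, -0.5, 10]
    - [0, 0, 0, 0, 0, -0.7, 10]
    - [0, 0, 0, 0, 0, -0.8, 10]
    - [0, 0, 0, 0, 0, -0.8, 10]
    - [0, 0, 0, 0, 0, -0.8, 10]
    - [0, 0, 0, 0, 0, -0.8, 10]
    - [0, 0, 0, 0, 0, -0.6, 10]
    - [0, 0, 0, 0, -0.4, -0.3, 10]
    - [0, 0, 0, 0, -0.7, 0, 10]

```text
t: 16.3
tool_pos: [0.4925, 0.12, 0.1686]
orientation: [-0.15, 3.136, 0.0]
force: [0.4, 0.6, 0.0]
opening: 0.0185
gripper_force: 20.0
```

Request:
move_arm:
  plan:
    - [0, 0, 0, -0.1, -0.9, 0, 10]
    - [0, 0, 0, -0.1, -0.9, 0, 10]
    - [0, 0, 0, -0.1, -0.9, 0, 10]
    - [0, 0, 0, -0.1, -0.9, 0, 10]
    - [0, 0, 0, -0.1, -0.9, 0, 10]
    - [0, 0, 0, -0.1, -0.9, 0, 10]
    - [0, 0, 0, -0.1, -0.9, 0, 10]
    - [0, 0, 0, -0.1, -0.9, 0, 10]
    - [0, 0, 0, -0.1, -0.9, 0, 10]
    - [0, 0, 0, -0.1, -0.9, 0, 10]

```text
t: 17.3
tool_pos: [0.5372, -0.1032, 0.1664]
orientation: [0.147, -3.137, -0.0]
force: [1.1, 0.3, -0.2]
opening: 0.0188
gripper_force: 20.0
```

Request:
move_arm:
  plan:
    - [0, 0, 0, 0, -0.9, 0, 10]
    - [0, 0, 0, 0, -0.9, 0, 10]
    - [0, 0, 0, 0, -0.9, 0, 10]
    - [0, 0, 0, 0, -0.9, 0, 10]
    - [0, 0, 0, 0, -0.9, 0, 10]
    - [0, 0, 0, 0, -0.9, 0, 10]
    - [0, 0, 0, 0, -0.9, 0, 10]
    - [0, 0, 0, 0, -0.6, 0, 10]
    - [0, 0, 0, 0, -0.3, 0, 10]
    - [0, 0, 0, 0, 0, 0, 10]

```text
t: 18.3
tool_pos: [0.5542, -0.2816, 0.1666]
orientation: [0.146, -3.138, -0.001]
force: [0.0, -0.3, -0.4]
opening: 0.0187
gripper_force: 20.0
```

```bash
python3 - <<'E'
from h import *
s=read_state();print(s['t'],s['tool_pos'],yaw(s),s['q'],s['opening'],s['gripper_force'])
c=cam('wrist','w3.png');p=wcloud(c)
hsv=cv2.cvtColor(c['frame'],cv2.COLOR_RGB2HSV)
b=(hsv[...,0]>105)&(hsv[...,0]<125)&(hsv[...,1]>150)&(abs(p[...,2]-.0105)<.01)
q=p[b];print(b.sum(),q[:,2].mean(),np.percentile(q[:,0],[1,99]),np.percentile(q[:,1],[1,99]))
E
```

```text
18.3 [ 0.55422871 -0.28159797  0.16655732] -174.68713721970164 [-5.52527451e-01  2.24473745e-01  1.49877364e+00 -4.09863864e-05
  1.41897913e+00 -2.21604442e+00] 0.0186760020136337 19.999862909317017
3327 0.011477231077773353 [0.48483418 0.61896245] [-0.34587454 -0.24757765]
```

View pics/w3.png

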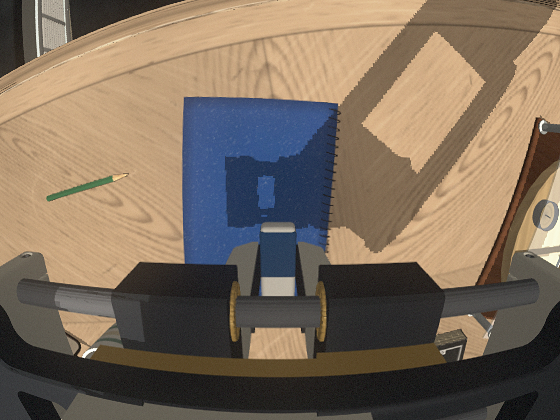

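The eraser is held square at (278,260), above the notebook cover, whose edges are at columns 184 and 330. I move 25 mm towards its middle and go down.

Request:
move_arm:
  plan:
    - [0, 0, 0, 0, -0.5, 0, 10]
    - [0, 0, 0, 0, -0.4, 0.4, 10]
    - [0, 0, 0, 0, 0, 0.7, 10]
    - [0, 0, 0, 0, 0, 0.8, 10]
    - [0, 0, 0, 0, 0, 0.8, 10]
    - [0, 0, 0, 0, 0, 0.8, 10]
    - [0, 0, 0, 0, 0, 0.7, 10]
    - [0, 0, 0, 0, 0, 0.5, 10]
    - [0, 0, 0, 0, 0, 0.3, 10]
    - [0, 0, 0, 0, 0, 0.2, 10]

```text
t: 19.35
tool_pos: [0.5567, -0.3033, 0.0363]
orientation: [0.147, -3.138, -0.0]
force: [-0.3, 0.2, 0.2]
opening: 0.0186
gripper_force: 20.0
```

Request:
move_arm:
  plan:
    - [0, 0, 0, 0, 0, 0.15, 10]
    - [0, 0, 0, 0, 0, 0.1, 10]
    - [0, 0, 0, 0, 0, 0.1, 10]
    - [0, 0, 0, 0, 0, 0.05, 10]
    - [0, 0, 0, 0, 0, 0, 10]
    - [0, 0, 0, 0, 0, 0, 10]
    - [0, 0, 0, 0, 0, 0, 10]
    - [0, 0, 0, 0, 0, 0, 10]
    - [0, 0, 0, 0, 0, 0, 10]
    - [0, 0, 0, 0, 0, 0, 10]

```text
t: 20.35
tool_pos: [0.5567, -0.3033, 0.0269]
orientation: [-0.147, 3.138, 0.0]
force: [-0.5, -0.2, 0.1]
opening: 0.0186
gripper_force: 20.0
```

Down in small steps until contact shows.

Request:
move_arm:
  plan:
    - [0, 0, 0, 0, 0, 0.04, 10]
    - [0, 0, 0, 0, 0, 0.04, 10]
    - [0, 0, 0, 0, 0, 0.04, 10]
    - [0, 0, 0, 0, 0, 0, 10]
    - [0, 0, 0, 0, 0, 0, 10]
    - [0, 0, 0, 0, 0, 0, 10]
    - [0, 0, 0, 0, 0, 0, 10]
    - [0, 0, 0, 0, 0, 0, 10]
    - [0, 0, 0, 0, 0, 0, 10]
    - [0, 0, 0, 0, 0, 0, 10]

```text
t: 21.35
tool_pos: [0.5567, -0.3033, 0.0243]
orientation: [0.147, -3.138, 0.0]
force: [-2.5, 1.9, 5.6]
opening: 0.0186
gripper_force: 20.0
```

Contact shows as 5.6 N upward, so I release, rise and look.

Request:
move_arm:
  plan:
    - [0, 0, 0, 0, 0, 0, 24]
    - [0, 0, 0, 0, 0, 0, 30]
    - [0, 0, 0, 0, 0, 0, 40]
    - [0, 0, 0, 0, 0, 0, 40]
    - [0, 0, 0, 0, 0, 0, 40]
    - [0, 0, 0, 0, 0, -0.3, 40]
    - [0, 0, 0, 0, 0, -0.6, 40]
    - [0, 0, 0, 0, 0, -0.8, 40]
    - [0, 0, 0, 0, 0, -0.8, 40]
    - [0, 0, 0, 0, 0, -0.8, 40]

```text
t: 22.35
tool_pos: [0.5572, -0.3036, 0.1089]
orientation: [-0.147, 3.137, -0.002]
force: [-0.0, 0.6, -0.1]
opening: 0.0402
gripper_force: 0.0
```

Request:
move_arm:
  plan:
    - [0, 0, 0, -0.5, 0, -0.8, 40]
    - [0, 0, 0, -0.8, 0, -0.8, 40]
    - [0, 0, 0, -0.8, 0, -0.5, 40]
    - [0, 0, 0, -0.5, 0, 0, 40]
    - [0, 0, 0, 0, 0, 0, 40]
    - [0, 0, 0, 0, 0, 0, 40]
    - [0, 0, 0, 0, 0, 0, 40]
    - [0, 0, 0, 0, 0, 0, 40]
    - [0, 0, 0, 0, 0, 0, 40]
    - [0, 0, 0, 0, 0, 0, 40]

```text
t: 23.35
tool_pos: [0.6211, -0.2973, 0.1588]
orientation: [0.147, -3.138, -0.0]
force: [-0.0, 0.1, -0.1]
opening: 0.0398
gripper_force: 0.0
```

```bash
python3 - <<'E'
from h import *
s=read_state();print(s['t'],s['tool_pos'],s['force'])
c=cam('wrist','w4.png');p=wcloud(c)
m=(p[...,2]>.017)&(p[...,2]<.04)&(np.hypot(p[...,0]-.557,p[...,1]+.303)<.04)
print(m.sum(),p[m].mean(0),cv2.minAreaRect(p[m][:,:2].astype(np.float32)*1000),np.percentile(p[m][:,2],[5,50,95]))
E
```

```text
23.35 [ 0.62107234 -0.29729229  0.15882503] [-0.00733003  0.07196198 -0.09504944]
996 [ 0.55671064 -0.30322655  0.02294197] ((557.0936889648438, -303.21270751953125), (41.563507080078125, 18.812755584716797), 5.386898040771484) [0.02157517 0.0229765  0.0242284 ]
```

View pics/w4.png

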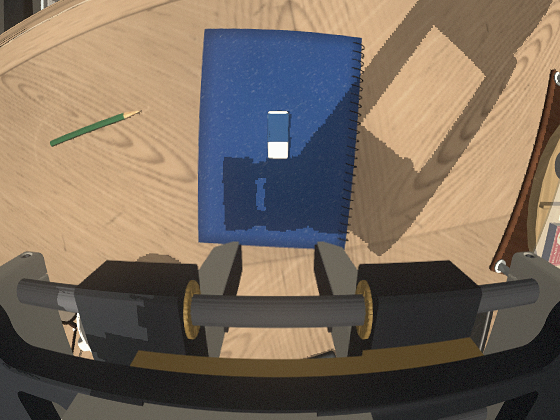

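The eraser lies flat at (278,135), in the middle of the cover, released.

```bash
python3 -c "from plant import *;print(close_job())"
```

```text
the job is handed in; nothing more can be done
None
```

I turned the organiser about 72° to bring the eraser into the lid's opening, set the eraser flat near the middle of the blue notebook's cover, released it, and handed the job in at about 23 s; no verdict was returned.

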